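Clear the tin from behind the drill-bit case and flip its lid open

ROBOT

A 6-joint arm with a two-finger parallel gripper is mounted at the origin on the work surface. World frame = base frame: x ahead of the robot, y to its left, z up, the work surface at z = 0. Lengths are in m, angles in rad, forces in N, time in s.
With the tool pointing down it reaches from about 0.25 to 0.775 m from the base axis. Payload 4 kg.
Tool frame: the origin (TCP) lies midway between the tips of the shut fingers; the grasp point (between the pads) lies manip.grasp_offset behind it (manip.grasp_offset is the distance from the TCP to the grasp point, in m); z points along the fingers, y is the direction in which the jaws open and shut (so a half turn about z gives the same grasp; the last joint's range is limited). The gripper opens to 85 mm and grips with 20 to 120 N. Pads are 22 mm wide; open, the fingers measure 114 mm over their backs; the gripper's body (76 mm by 85 mm) begins 54 mm behind the grasp point. The pads swing forward as they close: fully open they stand 13 mm farther back than shut.
Start: joints at [-1.404, 0.087, 1.371, -0, 1.684, -0.103], TCP at [0.147, -0.53, 0.231] pointing down, gripper open.
Joint ranges: [-3.1, 3.1], [-0.76, 2.03], [0.27, 2.55], [-1.08, 4.22], [0.17, 2.65], [-2.57, 2.57]. Speed limits (rad/s): [2.79, 2.79, 3.14, 3.14, 3.14, 3.14].

INTERFACE

Orientations are given as [roll, pitch, yaw] about the fixed x, y, z axes, in that order (R = Rz(yaw) Ry(pitch) Rx(roll)).
In Python, from bench import sensors, grab_frame, manip gives the robot as it stands.
- The arm moves only by the tool apply_moves, never from a script. Its argument "series" is a list that holds one entry, the list of rows, each a list of 7 numbers: the shift along the tool's x, y, z in mm, then the turn, a rotation vector about the tool's x, y, z in rad, then the opening, from -1 (shut) to 1 (fully open). In form: [[[dx, dy, dz, rx, ry, rz, grip], ...]]. A call has 1 to 20 rows; each row shifts and turns the pose as measured when the row begins, along the tool's axes as they then stand; what a row does not reach is not made up. A row lasts 1/8 s, in which the tool goes at most 62.5 mm and 10.7 degrees, less where a joint would pass 70% of its speed; a pose out of reach is approached as far as the arm can. A call with a gripper value outside its range is refused whole. The fingers move at their own pace and stop on an object; "newtons" is the grip in N (left out, the last holds). Time passes only in rows, so rows that do not move let the fingers close. It gives the time, the measured TCP pose, the force and the opening at its end, in the units of the state.
- sensors.state(): the state, without advancing time (a new reading comes with each control period).
- grab_frame(name): name is "scene" or "top"; returns a dict with "color" (400x640x3 uint8, blue, green, red), "depth" (400x640 float32, m along the optical axis (not along the pixel's ray), 0 where there is no reading), "K" (3x3 intrinsics, pixels), "T" (4x4, takes a point from camera to world coordinates). Camera axes: x right, y down, z forward; pixel columns grow to the right and rows downward; lengths in m; the calibration is good to about 2 mm. A picture is of the moment at which its call begins.
- manip.finish_job(): hands the job in, once; it reports no verdict.
The state is a dict: "clock": time; "qpos": joint angles; "joint_vel": joint speeds; "joint_efforts": joint torques, N m; "ee_pos": TCP position; "eef_rot": TCP orientation; "force": force on the tool from outside, world axes, zero at the start; "wrist_torque": the same for the moment, N m; "opening": finger opening in m.
Only numpy, scipy, OpenCV 4.12 (cv2) and the standard library are available. Lean on these libraries where they do the work, as an engineer would, in place of code of your own. Each camera call takes 0.05 s, during which the arm holds its last target. There are 200 camera calls.

TASK

A squat tin has been left right behind the wooden drill-bit case, where the lid swings back. With the fingertips push the tin sideways along the back of the case, sliding it upright on the bench and never lifting it, until the whole tin is past either end of the case. Then push the lid up from under its front lip and flip it over past its balance point, so that it leans back on its hinges and stays fully open by itself with the tin untouched by it, and leave everything else where it is.

Things in the scene. Friction and masses are not known exactly. Their poses are not given: they have to be found in the camera images.
- case: Shallow wooden drill-bit case fixed to the bench, 115 mm deep (its x), 180 mm wide (its y), 60 mm high when shut (box 46, lid 14), standing sideways to the robot: lipped front to the robot's right, hinged back to its left. Origin: centre of its underside; x from front to back, z up. The lid overhangs the front by a lip 20 mm deep and 160 mm wide, with free bench below it. Bits lie inside, below the rim.
- case_lid (a joint): Hinge of the case's lid, along the top rear edge of the case. 0 = shut, grows as the front edge rises, 1.57 = upright, stops at 1.92 (leaning 20 degrees back). No catch, no spring and very little friction: the lid (about 0.2 kg; some 1 N lifts it at the lip) falls shut below about 1.45 and falls open beyond it.
- lid_lip (a point): Middle of the front lower edge of the lid's lip; moves with the lid. 135 mm from the hinge line, 46 mm above the bench when shut. The lip is 12 mm thick and the lid 14 mm, both above this edge's plane when shut; lid and lip share one flat underside.
- case_hinge (a point): Middle of the hinge line, fixed on the case: at its top rear edge (57.5 mm behind the case's centre), 46 mm above the bench. The hinge line runs along the case's y axis.
- tin: Squat round metal tin, closed, 64 mm across, 62 mm high, about 0.35 kg, loose on the bench right behind the case with a gap of 4 to 9 mm to its back wall. Origin: centre of its underside; z up. It slides upright when pushed below about 30 mm height. It counts as past the end of the case when its centre is more than 122 mm from the case's centre along the case's y axis.
- glue: Bystander, to be left alone: white glue bottle, 60 mm across, 170 mm tall, standing some way behind the case, beyond the reach of the lid and of the tin's path along the case. Origin: centre of its underside.
- sanding_block: Bystander: cork sanding block 67 x 46 x 34 mm, on the bench beyond the front of the case, off its far (-y) corner. Origin: centre of its underside.
- try_square: Bystander: joiner's try square lying flat, dark wooden stock 105 x 22 x 17 mm along its x with a steel blade reaching 128 mm from the stock along its -y, on the bench off the case's -y end (the far end), level with the case's front half. Origin: centre of the stock's underside.
- pencil_pot: Bystander: grey pot of pencils, 72 mm across, 90 mm high (pencils to 165 mm), standing to the right. Origin: centre of its underside.
- pine_offcut: Bystander: flat pine offcut 70 x 200 x 18 mm (its x, y, z), lying to the left. Origin: centre of its underside.
- marker: Bystander: marker pen 120 mm long, 19 mm thick, lying on the bench about 110 mm in front of the case's lip and along it. Origin: below its middle; its x runs along the pen.
- mallet: Bystander: wooden mallet lying on the bench far to the left, 270 mm long. Origin: underside; its x runs along the handle to the head.
Mind the look-alikes: they are no part of the job. Leave any orange look-alike of the case alone. Of the things that look like the tin, the larger one is meant.

How it is judged:
On the way, in this order (a step that is already met when the one before it is completed fails the run):
1. the tin stands on the bench past the end of the case while the lid is still shut ((y of tin in the frame of case above 0.122 m or y of tin in the frame of case below -0.122 m) and angle between tin's own z axis and vertical below 0.1 rad and height (world z) of tin below 0.006 m and value of joint case_lid below 0.1 rad), for 0.2 s.
2. the lid is flipped past its balance point ((y of tin in the frame of case above 0.122 m or y of tin in the frame of case below -0.122 m) and value of joint case_lid above 1.6 rad), for 0.1 s.
At the end, for the whole second after the job is handed in: The lid stands fully open (joint above 1.8 rad) and at rest by itself; the tin stands upright on the bench, at rest, its centre more than 122 mm along the case's y axis from the case's centre (wholly past its end) and touching no part of the case; every bystander is within 30 mm of where it was (value of joint case_lid above 1.8 rad and velocity of joint case_lid between -0.1 and 0.1 rad/s and (y of tin in the frame of case above 0.122 m or y of tin in the frame of case below -0.122 m) and angle between tin's own z axis and vertical below 0.1 rad and height (world z) of tin below 0.006 m and linear speed of tin below 0.02 m/s and contact force between case and tin below 0.2 N and distance of each of glue, sanding_block, try_square, pencil_pot, pine_offcut, marker, mallet from where it was at the start of the episode below 0.03 m).
It fails at once if the tin is lifted off the bench (height (world z) of tin above 0.015 m).
It fails at once if the tin is tipped (angle between tin's own z axis and vertical above 0.3 rad).
It fails at once if the raised lid strikes the tin (value of joint case_lid above 0.2 rad and contact force between case and tin above 0.5 N).
It fails at once if a bystander is pushed away or knocked over (distance of any of glue, sanding_block, try_square, pencil_pot, pine_offcut, marker, mallet from where it was at the start of the episode above 0.03 m or angle between any of glue, pencil_pot's own z axis and vertical above 0.4 rad).
It also fails if it takes over 58 s, if anything falls off the work surface, if the arm or the gripper's body presses on something with over 40 N, if the wrist force passes 120 N, or if a joint passes its speed limit or range.

## Working session

There is one attempt and no reset: what is moved stays moved. The work goes in short steps, Python scripts to look and compute and a tool call to move; the robot and the scene stay as the last step left them, time stands still between calls to the robot, and variables do not carry over. Pictures are saved under pics/ and viewed, on a budget of 10 in all, crops included, one or two more only if the job needs it, and the job is handed in when it is done.

Besides the shell and the picture viewer there is one more tool, called by a JSON object that holds its "name" and its "arguments", one argument or row to a line. apply_moves: Moves the arm, as the interface text tells. Its arguments: {"type":"object","properties":{"series":{"type":"array","items":{"type":"array","items":{"type":"array","items":{"type":"number"}}}},"newtons":{"type":"number"}},"required":["series"]}

```bash
mkdir -p pics; ls
python3 - <<'E'
from bench import sensors, grab_frame, manip
import cv2, numpy as np
print(sensors.state(), manip.grasp_offset)
for n in("top","scene"):
    f=grab_frame(n); cv2.imwrite(f"pics/{n}0.png",f["color"]); np.savez(f"{n}0.npz",**f); print(f["K"],f["T"])
E
```

```text
pics
{'clock': 0.0, 'qpos': array([-1.40411925e+00,  8.79846765e-02,  1.37229555e+00, -2.89580700e-06,
        1.68357910e+00, -1.03103921e-01]), 'joint_vel': array([-0.00125559, -0.00130314,  0.00012677,  0.00065384,  0.00014094,
       -0.00153777]), 'joint_efforts': array([ 7.24395068e-05, -3.51872957e+01, -3.13272429e+01, -2.25674503e-04,
        1.08620297e-02, -4.92774163e-06]), 'ee_pos': array([ 0.146495  , -0.5296103 ,  0.23010195]), 'eef_rot': array([-3.13933772e+00, -2.30426044e-04,  2.69780417e-01]), 'force': array([0.03561137, 0.09042461, 0.18819109]), 'wrist_torque': array([0.00116177, 0.0037243 , 0.03378834]), 'opening': 0.0856109246263354} 0.0187
[[415.96951486   0.         325.10424736]
 [  0.         415.96951486 197.19375003]
 [  0.           0.           1.        ]] [[ 0.00592989 -0.99778238  0.06629606  0.47146845]
 [-0.9998924  -0.00502674  0.01378151  0.00535442]
 [-0.0134177  -0.06637064 -0.99770482  1.15513958]
 [ 0.          0.          0.          1.        ]]
[[465.84700985   0.         322.35176634]
 [  0.         465.84700985 203.31243197]
 [  0.           0.           1.        ]] [[ 5.05427985e-03  8.13048501e-01 -5.82174020e-01  1.39327073e+00]
 [ 9.99987199e-01 -3.97094940e-03  3.13590203e-03  1.32774457e-02]
 [ 2.37856874e-04 -5.82182417e-01 -8.13058163e-01  1.26786875e+00]
 [ 0.00000000e+00  0.00000000e+00  0.00000000e+00  1.00000000e+00]]
```

View pics/top0.png

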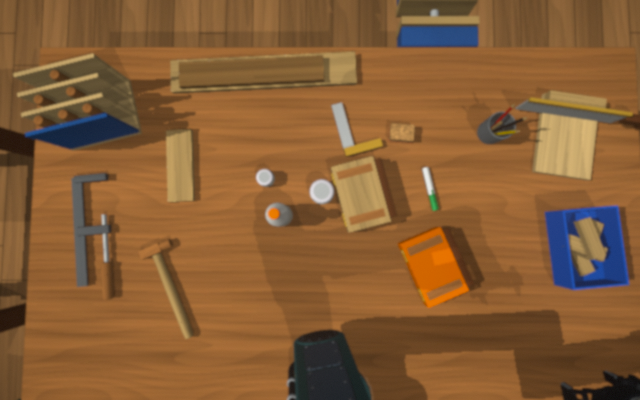

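View pics/scene0.png

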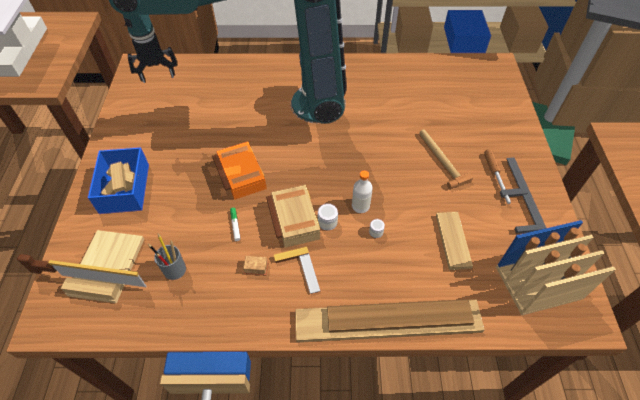

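Top view: the wooden case is at (362,193). The orange look-alike is at (435,265). The two tin candidates are at (321,190), larger and right behind the case, and (264,177), smaller; the larger one fits the description. Glue is at (278,214), the marker at (430,188), and the square's blade at (343,127). I'll measure and confirm with one crop.

```bash
cat > h.py <<'E'
import numpy as np, cv2
def load(n): return dict(np.load(n+".npz"))
def cloud(f):
    h,w=f["depth"].shape; u,v=np.meshgrid(np.arange(w),np.arange(h)); z=f["depth"]
    K=f["K"]; P=np.stack([(u-K[0,2])/K[0,0]*z,(v-K[1,2])/K[1,1]*z,z],-1)
    return P@f["T"][:3,:3].T+f["T"][:3,3]
def ray(f,uv,z0):
    K=f["K"]; d=f["T"][:3,:3]@np.array([(uv[0]-K[0,2])/K[0,0],(uv[1]-K[1,2])/K[1,1],1]); o=f["T"][:3,3]
    return o+d*(z0-o[2])/d[2]
E
python3 - <<'E'
from h import *
f=load("top0"); W=cloud(f); Z=W[...,2]
c=f["color"]
hsv=cv2.cvtColor(c,cv2.COLOR_BGR2HSV)
def blobs(m,name):
    n,l,s,ce=cv2.connectedComponentsWithStats(m.astype(np.uint8))
    for i in range(1,n):
        if s[i,4]>60: 
            P=W[l==i]; print(name,i,s[i],ce[i].round(1),"med",np.median(P,0).round(4),"zmax",np.percentile(P[:,2],95).round(3))
    return l
roi=np.zeros(Z.shape,bool); roi[95:310,240:520]=1
print("bench z",np.median(Z[300:320,220:270]))
blobs((Z>.012)&roi,"obj")
m=((Z>.05)&(Z<.075)&roi).astype(np.uint8)
l=blobs(m,"hi")
# case top rect & tin top circle
n,l,s,ce=cv2.connectedComponentsWithStats(m)
for i in range(1,n):
    if s[i,4]<150: continue
    cs,_=cv2.findContours((l==i).astype(np.uint8),0,2); r=cv2.minAreaRect(max(cs,key=len)); e=cv2.boxPoints(r)
    print(i,r); print(np.array([ray(f,p,.06) for p in e]).round(4)); print("ctr",ray(f,r[0],.06),ray(f,ce[i],.062))
im=cv2.resize(c[100:260,250:450],None,fx=4,fy=4,interpolation=cv2.INTER_CUBIC)[:600]; cv2.imwrite("pics/crop1.png",im)
E
```

```text
bench z 0.0007643429435363336
obj 13 [478 105  42  39 893] [498.3 127. ] med [ 0.7303 -0.4356  0.0696] zmax 0.139
obj 50 [389 123  26  20 441] [401.9 132.7] med [ 0.7223 -0.1874  0.0342] zmax 0.038
obj 83 [344 139  39  17 328] [362.7 147. ] med [ 0.6863 -0.0812  0.0183] zmax 0.022
obj 105 [ 332  156   65   77 3478] [363.6 193.4] med [ 0.5555 -0.0795  0.0606] zmax 0.064
obj 121 [423 167  16  44 277] [430.6 189.1] med [ 0.5708 -0.2674  0.0173] zmax 0.022
obj 122 [257 169  18  19 244] [265.3 177.8] med [0.5964 0.1825 0.0435] zmax 0.048
obj 129 [309 180  25  25 464] [321.8 191.7] med [0.5579 0.0287 0.0623] zmax 0.066
obj 153 [266 203  27  24 505] [278.8 214.7] med [0.4953 0.1329 0.1173] zmax 0.172
obj 174 [ 398  227   76   81 3788] [436.2 265.7] med [ 0.3673 -0.2691  0.0609] zmax 0.064
hi 3 [483 118  20  24  95] [488.7 133. ] med [ 0.7126 -0.4071  0.0616] zmax 0.073
hi 11 [ 332  156   65   77 3424] [363.9 193.3] med [ 0.5557 -0.0819  0.0606] zmax 0.064
hi 13 [310 180  24  24 430] [321.6 191.1] med [0.5603 0.0289 0.0625] zmax 0.066
hi 19 [ 401  227   73   81 3608] [437.3 266. ] med [ 0.36
[... 202 characters left out ...]
712  0.06  ]
 [ 0.4509 -0.0384  0.06  ]]
ctr [ 0.55525732 -0.08184134  0.06      ] [ 0.55499736 -0.08156895  0.062     ]
13 ((321.70001220703125, 191.10000610351562), (22.807889938354492, 22.807893753051758), 26.56505012512207)
[[ 0.5466  0.0699  0.06  ]
 [ 0.6009  0.0433  0.06  ]
 [ 0.574  -0.0108  0.06  ]
 [ 0.52    0.0159  0.06  ]]
ctr [0.5603265  0.02957104 0.06      ] [0.56011946 0.0298823  0.062     ]
19 ((437.1543273925781, 265.93310546875), (70.5294418334961, 53.554664611816406), 66.57130432128906)
[[ 0.4221 -0.1722  0.06  ]
 [ 0.4783 -0.3009  0.06  ]
 [ 0.3115 -0.3709  0.06  ]
 [ 0.2562 -0.2435  0.06  ]]
ctr [ 0.36653894 -0.27202148  0.06      ] [ 0.3666442  -0.27183736  0.062     ]
```

View pics/crop1.png

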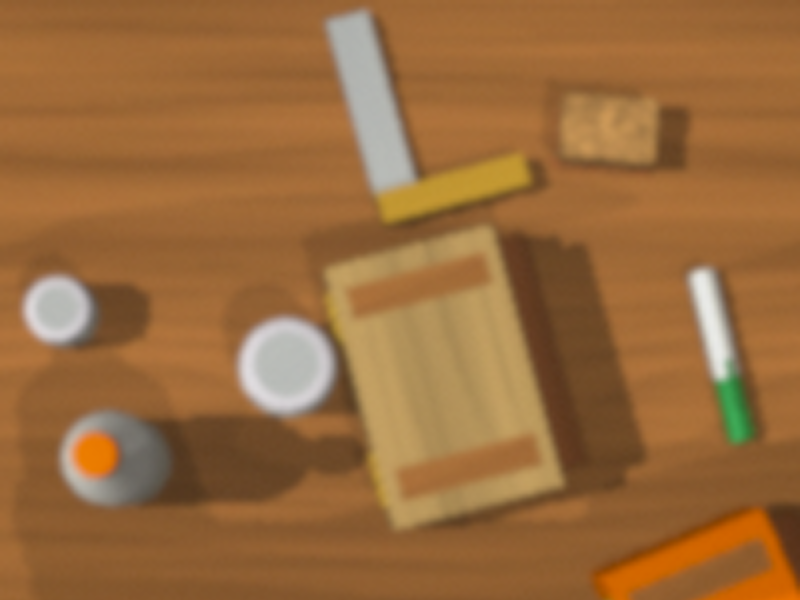

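The crop confirms it: the larger tin (287,366 in the crop) stands right behind the case. In the case frame it sits at xc≈97, yc≈-34 mm. The far end is closer and clear, so I'll push that way. First I move above the near side of the tin.

{"name": "apply_moves", "arguments": {
  "series": [
    [[44,-39,0,0,0,0,-0.5],[44,-39,0,0,0,0,-0.5],[44,-39,0,0,0,0,-0.5],[44,-39,0,0,0,0,-0.5],[44,-39,0,0,0,0,-0.5],[44,-39,0,0,0,0,-0.5],[44,-39,0,0,0,0,-0.5],[44,-39,0,0,0,0,-0.5],[44,-39,0,0,0,0,-0.5],[44,-39,0,0,0,0,-0.5],[44,-39,0,0,0,0,-0.5],[0,0,0,0,0,0,-0.5]]
  ]
}}

```text
clock: 1.6
ee_pos: [0.5076, 0.0304, 0.2255]
eef_rot: [-3.132, 0.002, 0.266]
force: [0.6, -0.2, -0.4]
opening: 0.0211
```

{"name": "apply_moves", "arguments": {
  "series": [
    [[-10,14,0,0,0,0,-0.5],[0,0,40,0,0,0,-0.5],[0,0,40,0,0,0,-0.5],[0,0,40,0,0,0,-0.5],[0,0,0,0,0.12,0,-0.5],[0,0,0,0,0,0,-0.5]]
  ]
}}

```text
clock: 2.35
ee_pos: [0.4954, 0.0021, 0.1004]
eef_rot: [-3.136, -0.115, 0.253]
force: [-0.7, -0.5, 0.8]
opening: 0.0215
```

```bash
cat >> h.py <<'E'
from scipy.spatial.transform import Rotation as Rn
C=np.array([.5527,-.0722,0]); X=np.array([-.2607,.9654,0]); Y=np.array([-.9654,-.2607,0]); M=np.stack([X,Y,[0,0,1]],1)
def incase(p): return (np.asarray(p)-C)@M
def delta(s,pc,rot=None):
    "mm shift in tool axes to case-frame point pc (m)"
    R=Rn.from_euler("xyz",s["eef_rot"]).as_matrix(); return (R.T@(C+M@np.array(pc)-s["ee_pos"])*1000).round(1)
E
python3 - <<'E'
from h import *; from bench import sensors
s=sensors.state(); print(incase(s["ee_pos"]),delta(s,[.097,.027,.012]),s["eef_rot"],s["force"]); print(delta(s,[.097,-.097,.012]), s["qpos"])
E
```

```text
[0.08663302 0.03599578 0.1003988 ] [ -1.3 -10.   88.9] [-3.13627441 -0.11521597  0.25269372] [-0.74971934 -0.53834784  0.82537164]
[121.8 -11.3 103.1] [-0.14290613 -0.04793618  1.77664354  0.05096828  1.30886372  1.16425224]
```

{"name": "apply_moves", "arguments": {
  "series": [
    [[-1,-10,0,0,0,0,-0.5],[0,0,30,0,0,0,-0.5],[0,0,30,0,0,0,-0.5],[0,0,26,0,0,0,-0.5],[0,0,0,0,0,0,-0.5]]
  ]
}}

```text
clock: 2.98
ee_pos: [0.5059, 0.0122, 0.0197]
eef_rot: [-3.141, -0.123, 0.249]
force: [0.3, 0.1, 0.0]
opening: 0.0215
```

Run:
```python
from h import *; from bench import sensors,grab_frame
s=sensors.state(); print(incase(s["ee_pos"]),s["ee_pos"],s["eef_rot"],s["force"]); print(delta(s,[.097,.02,.012]),delta(s,[.097,-.098,.012]), s["qpos"])
f=grab_frame("scene"); cv2.imwrite("pics/s1.png",cv2.resize(f["color"][130:290,200:440],None,fx=3,fy=3))
```

```text
[0.09368776 0.02317169 0.01970776] [0.50590386 0.01220855 0.01970776] [-3.14118935 -0.12260225  0.24905617] [0.28475856 0.12369069 0.00345378]
[ 2.2 -3.4  8. ] [119.3  -5.1  22.5] [-0.11648099  0.05516975  1.84931977  0.04893027  1.12313865  1.18656765]
```

View pics/s1.png

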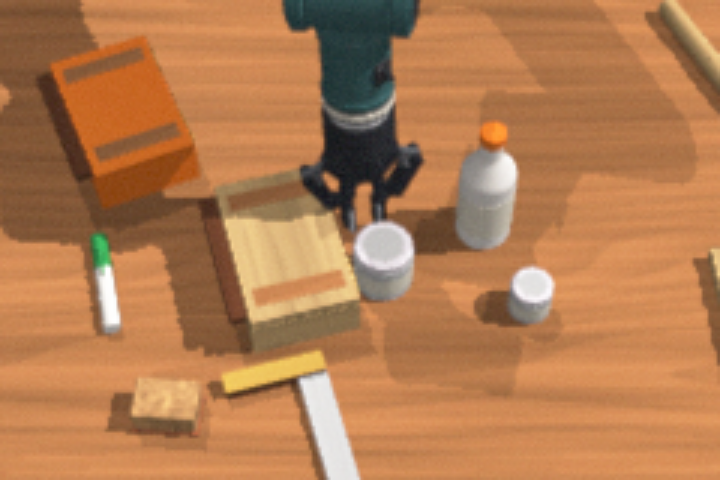

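{"name": "apply_moves", "arguments": {
  "series": [
    [[2,-4,4,0,0,0,-0.5],[8,0,1,0,0,0,-0.5],[8,0,1,0,0,0,-0.5],[8,0,1,0,0,0,-0.5],[8,0,1,0,0,0,-0.5],[8,0,1,0,0,0,-0.5]]
  ]
}}

```text
clock: 3.78
ee_pos: [0.5518, 0.0272, 0.0215]
eef_rot: [3.139, -0.129, 0.25]
force: [-2.7, -1.0, 0.6]
opening: 0.0213
```

```bash
cat > chk.py <<'E'
from h import *; from bench import sensors,grab_frame
s=sensors.state(); print("tcp",incase(s["ee_pos"]).round(4),s["eef_rot"].round(3),"F",s["force"].round(2),s["clock"]); print(delta(s,[.097,-.098,.015]))
f=grab_frame("top"); W=cloud(f); p=(W-C)@M
m=(W[...,2]>.054)&(W[...,2]<.07)&(p[...,0]>.064)&(p[...,0]<.135)&(abs(p[...,1])<.19)
n,l,st,ce=cv2.connectedComponentsWithStats(m.astype(np.uint8))
for i in range(1,n):
    if st[i,4]>60: print("tin?",st[i],incase(ray(f,ce[i],.062)).round(4))
E
python3 chk.py
```

```text
tcp [ 0.0962 -0.025   0.0215] [ 3.139 -0.129  0.25 ] F [-2.68 -1.01  0.56] 3.775
[71.5 -1.8 15.8]
tin? [309 169  23  16 281] [ 0.0912 -0.0709  0.062 ]
```

{"name": "apply_moves", "arguments": {
  "series": [
    [[8,0,2,0,0,0,-0.5],[8,0,2,0,0,0,-0.5],[8,0,2,0,0,0,-0.5],[8,0,2,0,0,0,-0.5]]
  ]
}}

```text
clock: 4.32
ee_pos: [0.5866, 0.0355, 0.0191]
eef_rot: [3.138, -0.13, 0.25]
force: [-4.1, -0.9, 3.0]
opening: 0.0212
```

```bash
python3 chk.py
```

```text
tcp [ 0.0951 -0.0608  0.0191] [ 3.138 -0.13   0.25 ] F [-4.12 -0.89  3.02] 4.325
[36.3 -2.4  8.8]
tin? [306 156  22  12 192] [ 0.0888 -0.1111  0.062 ]
```

{"name": "apply_moves", "arguments": {
  "series": [
    [[8,0,2,0,0,0,-0.5],[8,-1,2,0,0,0,-0.5],[8,-1,2,0,0,0,-0.5],[8,0,2,0,0,0,-0.5],[4,0,1,0,0,0,-0.5],[0,0,0,0,0,0,-0.5],[-20,0,-3,0,0,0,-0.5],[-20,0,-3,0,0,0,-0.5],[0,0,-40,0,0,0,-0.5],[0,0,-50,0,0,0,-0.5],[0,0,-50,0,0,0,-0.5],[-40,20,-40,0,0,0,-0.8],[-50,30,0,0,0,0,-1],[-50,30,0,0,0,0,-1]]
  ]
}}

```text
clock: 6.12
ee_pos: [0.4521, -0.0794, 0.1783]
eef_rot: [3.134, -0.149, 0.257]
force: [0.5, -1.3, 0.1]
opening: 0.0002
```

```bash
python3 chk.py;  python3 - <<'E'
from h import *; from bench import grab_frame
f=grab_frame("scene"); cv2.imwrite("pics/s2.png",cv2.resize(f["color"][100:310,180:460],None,fx=2.8,fy=2.8))
E
```

```text
tcp [0.0193 0.099  0.1783] [ 3.134 -0.149  0.257] F [ 0.45 -1.31  0.14] 6.125
[170.1 -80.5 190. ]
tin? [301 141  23  24 413] [ 0.0943 -0.14    0.062 ]
```

View pics/s2.png

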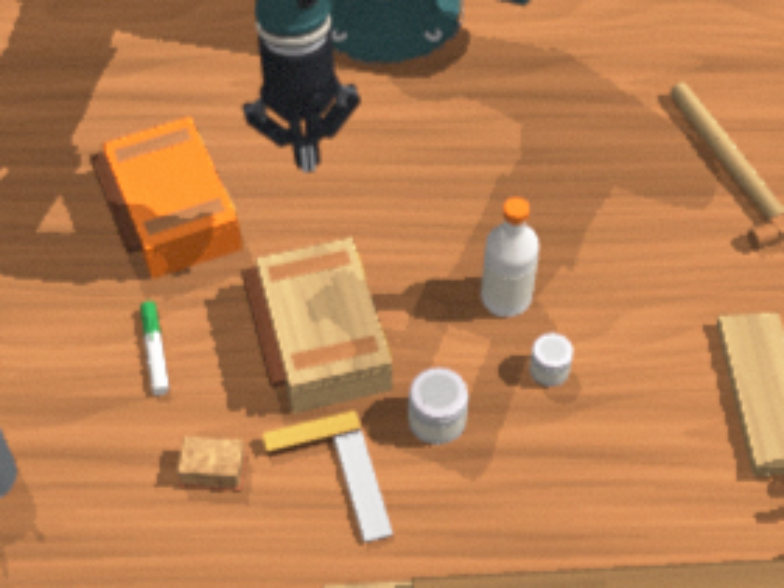

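The tin is at yc = -140 mm, upright at (438,405) in the crop. The case is still shut and the bystanders haven't moved. Next I go round to the front of the case and turn the jaw axis along the case's width.

{"name": "apply_moves", "arguments": {
  "series": [
    [[0,0,0,0,-0.14,0,-1],[16,50,0,0,0,0,-1],[16,50,0,0,0,0,-1],[16,50,0,0,0,0,-1],[16,50,0,0,0,0,-1],[16,45,0,0,0,0,-1],[0,0,0,0,0,-0.175,-1],[0,0,0,0,0,-0.175,-1],[0,0,0,0,0,-0.175,-1],[0,0,0,0,0,-0.175,-1],[0,0,0,0,0,-0.175,-1],[0,0,0,0,0,-0.175,-1],[0,0,0,0,0,-0.175,-1],[0,0,0,0,0,-0.175,-1],[0,0,0,0,0,-0.17,-1],[0,0,0,0,0,0,-1]]
  ]
}}

```text
clock: 8.22
ee_pos: [0.613, -0.3006, 0.1646]
eef_rot: [3.117, 0.009, 1.876]
force: [-0.8, 0.5, -0.6]
opening: 0.0004
```

```bash
cat > st.py <<'E'
from h import *; from bench import sensors
s=sensors.state(); R=Rn.from_euler("xyz",s["eef_rot"]).as_matrix()
print("tcp",incase(s["ee_pos"]).round(4),"F",(s["force"]@M).round(2),s["clock"]); print("tool axes in case frame\n",(M.T@R).round(3)); print("q",s["qpos"].round(2))
E
python3 st.py
```

```text
tcp [-0.2362  0.0013  0.1646] F [ 0.67  0.67 -0.55] 8.225
tool axes in case frame
 [[ 0.999  0.042 -0.008]
 [ 0.042 -0.999 -0.025]
 [-0.009  0.024 -1.   ]]
q [-0.54  0.39  1.14  0.01  1.59 -0.85]
```

{"name": "apply_moves", "arguments": {
  "series": [
    [[10,-5,0,0,0.16,0,-1],[0,-5,0,0,0.16,0,-1],[0,-5,0,0,0.16,0,-1],[0,-5,0,0,0.16,0,-1],[0,0,0,0,0.16,0,-1],[0,0,0,0,0.1,0,-1],[0,0,0,0,0,0,-1]]
  ]
}}

```text
clock: 9.1
ee_pos: [0.5962, -0.2945, 0.1598]
eef_rot: [3.111, -0.915, 1.886]
force: [-0.0, 0.1, -0.1]
opening: 0.0
```

```bash
python3 st.py
python3 - <<'E'
from h import *; from bench import sensors
s=sensors.state()
for p in [(-.15,.02,.10),(-.12,.02,.02),(-.085,.02,.025)]: print(delta(s,p))
E
```

```text
tcp [-0.2259  0.016   0.1598] F [ 0.1  -0.01 -0.07] 9.1
tool axes in case frame
 [[ 0.609  0.027  0.793]
 [ 0.032 -0.999  0.01 ]
 [ 0.793  0.019 -0.61 ]]
q [-0.75  0.9   0.61  0.62  2.36 -0.77]
[-1.  -3.1 96.7]
[-46.2  -3.8 169.2]
[-20.9  -2.7 193.9]
```

{"name": "apply_moves", "arguments": {
  "series": [
    [[-9,-1,37,0,0,0,-1],[-9,-1,37,0,0,0,-1],[-9,-1,37,0,0,0,-1],[-9,-1,37,0,0,0,-1],[0,0,0,0,0,0,-1]]
  ]
}}

```text
clock: 9.72
ee_pos: [0.5699, -0.2009, 0.0401]
eef_rot: [3.11, -0.894, 1.884]
force: [-0.1, 0.0, 0.7]
opening: -0.0004
```

```bash
python3 st.py
python3 - <<'E'
from h import *; from bench import sensors
s=sensors.state()
for p in [(-.075,.02,.022)]: print(delta(s,p))
E
```

```text
tcp [-0.1287  0.017   0.0401] F [0.04 0.08 0.71] 9.725
tool axes in case frame
 [[ 0.626  0.026  0.78 ]
 [ 0.031 -0.999  0.008]
 [ 0.779  0.02  -0.626]]
q [-0.68  0.79  1.04  0.53  2.04 -0.92]
[19.6 -2.  53.2]
```

{"name": "apply_moves", "arguments": {
  "series": [
    [[5,-1,14,0,0,0,-1],[5,0,13,0,0,0,-1],[5,0,13,0,0,0,-1],[4,0,12,0,0,0,-1],[0,0,0,0,0,0,-1]]
  ]
}}

```text
clock: 10.35
ee_pos: [0.5581, -0.1521, 0.028]
eef_rot: [3.099, -0.878, 1.892]
force: [0.4, 0.0, 0.2]
opening: -0.0001
```

```bash
python3 st.py
python3 - <<'E'
from h import *; from bench import grab_frame
f=grab_frame("scene"); cv2.imwrite("pics/s3.png",cv2.resize(f["color"][130:290,180:400],None,fx=3,fy=3))
E
```

```text
tcp [-0.0785  0.0156  0.028 ] F [-0.06 -0.35  0.2 ] 10.35
tool axes in case frame
 [[ 0.638  0.025  0.77 ]
 [ 0.037 -0.999  0.002]
 [ 0.769  0.027 -0.638]]
q [-0.64  0.72  1.18  0.54  1.95 -0.93]
```

View pics/s3.png

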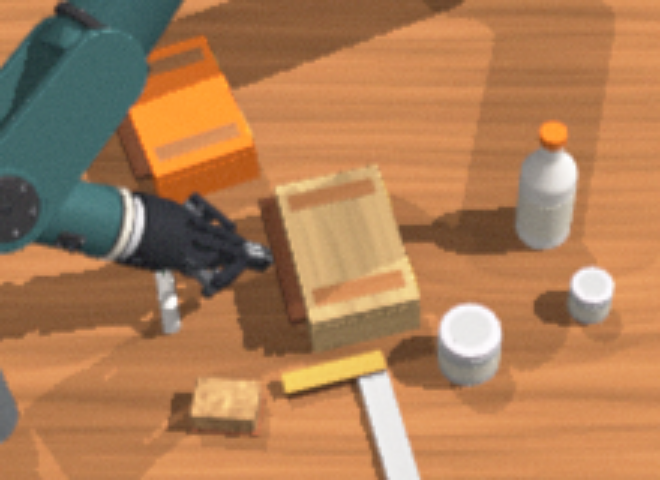

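{"name": "apply_moves", "arguments": {
  "series": [
    [[0,0,7,0,0,0,-1],[8,0,-5,0,0,0,-1],[8,0,-5,0,0,0,-1],[8,0,-5,0,0,0,-1],[8,0,-5,0,0,0,-1],[8,0,-3,0,0,0,-1],[8,0,-3,0,0,0,-1],[8,0,-2,0,0,0,-1]]
  ]
}}

```text
clock: 11.4
ee_pos: [0.5519, -0.135, 0.0883]
eef_rot: [3.096, -0.874, 1.892]
force: [1.1, -0.4, -0.8]
opening: 0.0001
```

```bash
python3 st.py
cat > look.py <<'E'
from h import *; from bench import grab_frame
import sys
f=grab_frame("scene"); cv2.imwrite(f"pics/{sys.argv[1]}.png",cv2.resize(f["color"][110:290,180:400],None,fx=3,fy=3))
W=cloud(f); p=(W-C)@M
m=(abs(p[...,1]+.05)<.03)&(p[...,0]>-.1)&(p[...,0]<.12)&(p[...,2]>.055)
q=p[m]; 
for a in np.arange(-.1,.12,.02):
    k=(q[:,0]>a)&(q[:,0]<a+.02)
    if k.sum()>3: print(round(a+.01,2),k.sum(),np.median(q[k,2]).round(3),end="; ")
E
python3 look.py s4
```

```text
tcp [-0.0604  0.0171  0.0883] F [-0.65 -1.01 -0.76] 11.4
tool axes in case frame
 [[ 0.641  0.022  0.767]
 [ 0.037 -0.999 -0.002]
 [ 0.767  0.029 -0.641]]
q [-0.63  0.62  1.2   0.56  2.   -0.87]
-0.07 4 0.109; -0.05 108 0.113; -0.03 109 0.106; -0.01 103 0.097; 0.01 101 0.087; 0.03 98 0.077; 0.05 95 0.067; 0.07 26 0.061;
```

View pics/s4.png

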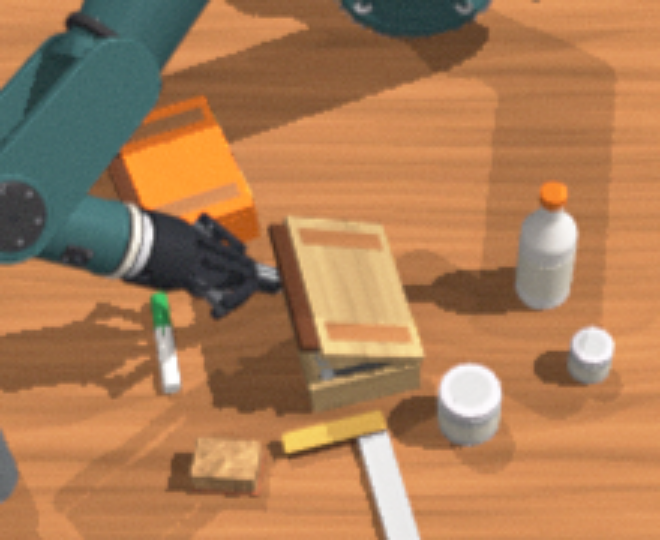

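The lid is up about 27° and resting on the fingers. I keep following its arc.

{"name": "apply_moves", "arguments": {
  "series": [
    [[9,0,0,0,0,0,-1],[9,0,0,0,0,0,-1],[9,0,0,0,0,0,-1],[9,0,0,0,0,0,-1],[9,0,0,0,0,0,-1],[9,0,0,0,0,0,-1],[9,0,3,0,0,0,-1],[9,0,4,0,0,0,-1],[9,0,4,0,0,0,-1]]
  ]
}}

```text
clock: 12.58
ee_pos: [0.5316, -0.073, 0.1486]
eef_rot: [3.095, -0.875, 1.894]
force: [-0.0, 0.7, 0.0]
opening: -0.0003
```

```bash
python3 st.py; python3 look.py s5
```

```text
tcp [0.0047 0.0206 0.1486] F [ 0.65 -0.14  0.02] 12.575
tool axes in case frame
 [[ 0.64   0.023  0.768]
 [ 0.038 -0.999 -0.001]
 [ 0.767  0.03  -0.64 ]]
q [-0.57  0.46  1.3   0.61  2.02 -0.79]
-0.07 45 0.214; -0.05 45 0.212; -0.03 5 0.203; 0.01 75 0.173; 0.03 80 0.152; 0.05 69 0.107; 0.07 36 0.069;
```

{"name": "apply_moves", "arguments": {
  "series": [
    [[7,0,5,0,0,0,-1],[7,0,5,0,0,0,-1],[6,0,6,0,0,0,-1],[5,0,6,0,0,0,-1],[5,0,6,0,0,0,-1],[5,0,6,0,0,0,-1],[4,0,6,0,0,0,-1],[0,0,0,0,0,0,-1],[0,0,0,0,0,0,-1]]
  ]
}}

```text
clock: 13.75
ee_pos: [0.5135, -0.0141, 0.1538]
eef_rot: [3.096, -0.877, 1.896]
force: [0.4, 0.1, 0.1]
opening: -0.0002
```

```bash
python3 st.py; python3 look.py s6
```

```text
tcp [0.0663 0.0227 0.1538] F [ 0.02 -0.39  0.13] 13.75
tool axes in case frame
 [[ 0.638  0.026  0.769]
 [ 0.039 -0.999  0.001]
 [ 0.769  0.029 -0.639]]
q [-0.5   0.38  1.42  0.64  1.96 -0.75]
-0.01 37 0.216; 0.01 41 0.219; 0.03 4 0.212; 0.07 136 0.081; 0.09 166 0.133; 0.11 108 0.17;
```

View pics/s6.png

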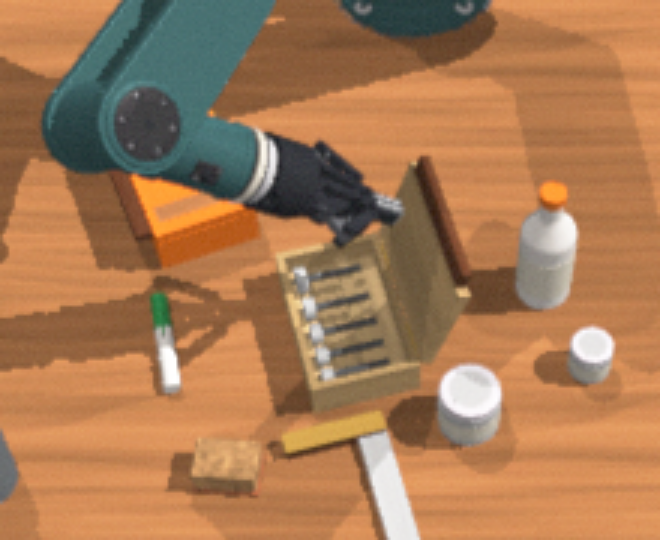

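The lid lies back on its stop, clear of the tin and the fingers. I retract along the fingers and check.

{"name": "apply_moves", "arguments": {
  "series": [
    [[0,0,-20,0,0,0,-1],[0,0,-35,0,0,0,-1],[0,0,-35,0,0,0,-1],[0,0,-35,0,0,0,-1],[0,0,-35,0,0,0,-1],[0,0,0,0,0,0,-1],[0,0,0,0,0,0,-1],[0,0,0,0,0,0,-1]]
  ]
}}

```text
clock: 14.8
ee_pos: [0.5461, -0.1364, 0.2559]
eef_rot: [3.101, -0.881, 1.89]
force: [-0.3, 0.9, -0.6]
opening: -0.0002
```

```bash
python3 st.py; python3 look.py s7; echo
python3 - <<'E'
from h import *; from bench import grab_frame
g=grab_frame("scene"); f=load("scene0"); W=cloud(g); p=(W-C)@M
m=(abs(p[...,1]+.03)<.05)&(p[...,0]>.06)&(p[...,0]<.12)&(p[...,2]>.07)
q=p[m]; a=np.polyfit(q[:,2],q[:,0],1); print("lid lean deg",np.degrees(np.arctan(a[0])))
m=(W[...,2]>.055)&(W[...,2]<.07)&(p[...,0]>.064)&(p[...,0]<.14)&(p[...,1]<-.1)&(p[...,1]>-.19)
v,u=np.nonzero(m); print("tin top",m.sum(),p[m].mean(0).round(4))
cv2.imwrite("pics/fin.png",g["color"])
E
```

```text
tcp [-0.0603  0.0231  0.2559] F [ 1.    0.08 -0.59] 14.8
tool axes in case frame
 [[ 0.636  0.025  0.771]
 [ 0.035 -0.999  0.003]
 [ 0.771  0.026 -0.636]]
q [-0.63  0.5   1.04  0.66  2.25 -0.68]
0.07 136 0.078; 0.09 171 0.13; 0.11 107 0.169; 
lid lean deg 21.69923938300891
tin top 290 [ 0.097  -0.1447  0.0624]
```

View pics/fin.png

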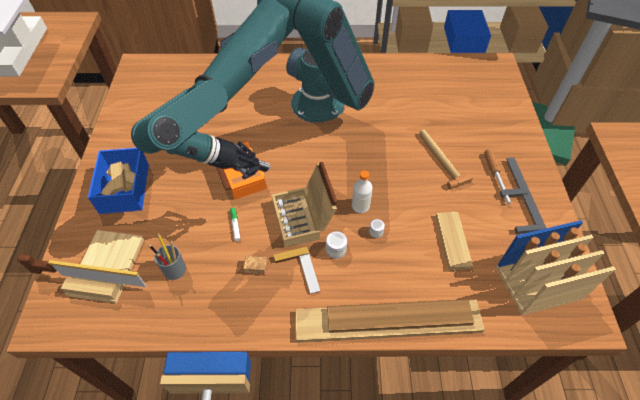

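The final picture shows the lid open at (320,200) and the tin upright at (337,245), clear of it. The bystanders are at the same pixels as in the first picture. Handing in.

```bash
python3 -c "
from bench import manip; print(manip.finish_job())"
```

```text
the job is handed in; nothing more can be done
None
```

I pushed the tin along the back of the case to past its far end, then lifted the lid from under its lip and flipped it open. I retracted the arm and handed the job in at about 15 s of the 58 s allowed; no verdict was reported.

Last checks:
- **Lid:** it leans back about 21.7° by the depth fit. The stop is at 20°, so that is within measuring error. It stays open by itself with the gripper clear.
- **Tin:** it stands upright on the bench with its top at 62 mm, clear of the case and the lid. Its centre is about 140 mm (top camera) to 145 mm (scene camera) from the case's centre along its y axis, against the required 122 mm. The two views disagree by about 5 mm.
- **Bystanders:** all appear where they were in the first picture. I compared them by eye only.

I viewed 8 pictures. No check failed.

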